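# Load the wheel press and balance its flap

### The arm

A 6-joint arm with a two-finger parallel gripper is mounted at the origin on the work surface. World frame = base frame: x ahead of the robot, y to its left, z up, the work surface at z = 0. Lengths are in m, angles in rad, forces in N, time in s.
With the tool pointing down it reaches from about 0.25 to 0.775 m from the base axis. Payload 4 kg.
Tool frame: the origin (TCP) lies midway between the tips of the shut fingers; the grasp point (between the pads) lies 19 mm behind it; z points along the fingers, y is the line along which they close (so a half turn about z gives the same grasp; the last joint's range is limited). The gripper opens to 94 mm and grips with 3 to 60 N. Pads are 16 mm wide; open, the fingers measure 119 mm over their backs; the gripper's body (75 mm by 177 mm) begins 78 mm behind the grasp point.
Start: joints at [1.11, 0.087, 1.371, -0, 1.684, -0.103], TCP at [0.193, 0.515, 0.206] pointing down, gripper open.
Joint ranges: [-3.1, 3.1], [-0.76, 2.03], [0.27, 2.55], [-1.08, 4.22], [0.17, 2.65], [-2.57, 2.57]. Speed limits (rad/s): [2.79, 2.79, 3.14, 3.14, 3.14, 3.14].

### API

Orientations are given as [roll, pitch, yaw] about the fixed x, y, z axes, in that order (R = Rz(yaw) Ry(pitch) Rx(roll)).
In Python, from bench import robot gives the robot as it stands.
- The arm moves only by the tool servo_tool, never from a script. Its argument "moves" is a list of rows, each a list of 5 numbers: the shift along the tool's x, y, z in units of 25 mm (1.0 is 25 mm), then the turn about the tool's z in units of 6 degrees (1.0 is 6 degrees), then the closure, from 0 (fully open) to 1 (shut). In form: [[dx, dy, dz, yaw, gripper], ...]. A call has 1 to 10 rows; each row is the pose to reach, as a shift and turn from the pose commanded when the call began, along the tool's axes at that moment; what a row does not reach only later rows make up. A row lasts 1/12 s, in which the tool goes at most 41.7 mm and 7.16 degrees, less where a joint would pass 70% of its speed; a pose out of reach is approached as far as the arm can. A call with a gripper value outside its range is refused whole. The fingers move at their own pace and stop on an object; the grip force is fixed at half the most. Time passes only in rows, so rows that repeat a pose let the fingers close. It gives the time, the measured TCP pose, the force, the opening and the grip force at its end, in the units of the state.
- robot.get_obs(): the state, without advancing time (a new reading comes with each control period).
- robot.snapshot(name): name is "scene" or "top"; returns a dict with "image" (480x640x3 uint8, blue, green, red), "fx", "fy", "cx", "cy" (pixels), "eye" and "orientation" of the camera in the world. Camera axes: x right, y down, z forward; pixel columns grow to the right and rows downward; lengths in m; the calibration is good to about 2 mm. A picture is of the moment at which its call begins. There is no depth.
- robot.close_job(): hands the job in; it is judged then, once.
The state is a dict: "time": time; "joint_positions": joint angles; "qvel": joint speeds; "joint_torque": joint torques, N m; "tool_pos": TCP position; "ee_rot": TCP orientation; "wrist_force": force on the tool from outside, world axes, zero at the start; "wrist_torque": the same for the moment, N m; "width": finger opening in m; "finger_force": force on a finger pad.
Only numpy, scipy, OpenCV 4.12 (cv2) and the standard library are available. Lean on these libraries where they do the work, as an engineer would, in place of code of your own. Each camera call takes 0.05 s, during which the arm holds its last target. There are 200 camera calls.

### The job

Thread the pale drilled wheel disc and then the smaller dark drilled hub disc onto the steel post of the press jig, each flat and fully home, the hub on top of the wheel. Then take the blue flap by its yellow bar, swing it up from its rest to the upright point where it balances, and finish while still gripping it there, still and upright, so that I can check the stack before the press is closed; never let the flap drop back or go over onto the stack. Leave the undrilled disc and everything else on the bench where it is.

Things in the scene. Friction and masses are not known exactly. Their poses are not given: they have to be found in the camera images.
- wheel: pale round wooden disc with a through hole, lying flat: 60 mm outside, 20 mm hole, 18 mm thick, about 35 g. Origin: centre of underside, z up
- hub: dark brown round wooden disc with a through hole, lying flat: 44 mm outside, 20 mm hole, 18 mm thick, about 20 g. Origin: centre of underside, z up
- jig: press jig, fixed: plywood board 200 (x) x 260 (y) x 18 mm, origin at its underside's centre. In its axes: post at y +75 mm; flap hinge line along x, at y -10 mm, 60 mm above the bench, between wooden cheeks (172 mm over the outsides, tops 72 mm above the bench); rest rail for the flap, 130 mm long, at y -80 mm, top 106 mm above the bench. Its yaw gives the hinge line's direction
- post_foot (a point): foot of the steel post, on its axis at the height of the board's upper face (18 mm above the bench). The post is 16 mm thick and 34 mm tall with its last 6 mm coned to 8 mm; a disc's underside is here when it is fully home, and the hub's is 18 mm higher
- post_tip (a point): top of the steel post, 34 mm above post_foot (52 mm above the bench)
- flap_hinge (a point): middle of the flap's hinge line (60 mm above the bench); the point's x axis is the hinge line, along the jig's x
- flap_bar (a point): middle of the yellow round bar on the flap's free edge: 16 mm thick, 144 mm long, parallel to the hinge line, 160 mm from it. Arms at its ends leave a window 116 mm long and 37 mm deep under it, so fingers can pinch it from straight above, closing across it; it can turn between the pads. Flap upright: bar straight above the hinge line, 220 mm above the bench
- flap (a joint): angle of the blue flap (144 mm wide, 12 mm thick, about 0.3 kg, hinge almost frictionless). 0: leaning back on its rest, 0.9 rad from upright, away from the post (to jig -y). It grows as the flap swings up towards the post. Symmetric, so it balances exactly upright, at 0.9 rad; let go short of that it falls back, beyond that onto the post (2.45)
- blank: similar disc of mid-brown wood WITHOUT a through hole (only a 6 mm dark pilot mark), 58 mm across, 18 mm thick, loose; not to be used. Origin: centre of underside
- offcut: large pale round offcut, 96 mm across, 18 mm thick, loose; leave alone. Origin: centre of underside
- hole_saw: red round hole saw, 76 mm across, 45 mm tall with a 35 mm steel shank standing on top, loose; leave alone. Origin: centre of underside
- drill: blue and black cordless drill standing on its battery, about 0.21 m tall, loose; leave alone. Origin: centre of underside
- glue: yellow glue bottle with red cap, 60 mm across, 150 mm tall, loose; leave alone. Origin: centre of underside
- screwdriver: screwdriver lying on the bench, loose; leave alone. Its x axis runs from handle to tip
- tape: yellow tape measure, 70 x 35 x 65 mm, loose; leave alone. Origin: centre of underside
There are look-alikes about, which are no part of the job. What is shaped like the wheel but green or turquoise is not meant. Leave any green look-alike of the hub alone.

How it is judged:
By the outcome, as a careful person would: the job done as asked, in the order asked, and still so for the second after the job is handed in, while the arm keeps its last pose, push and grip.
It also fails if it takes over 58 s, if anything falls off the work surface, if the arm or the gripper's body presses on something with over 40 N, if the wrist force passes 120 N, or if a joint passes its speed limit or range.

## Working session

There is one attempt and no reset: what is moved stays moved. The work goes in short steps, Python scripts to look and compute and a tool call to move; the robot and the scene stay as the last step left them, time stands still between calls to the robot, and variables do not carry over. Pictures are saved under pics/ and viewed, at most 10 in all, crops included, and the job is handed in when it is done.

Besides the shell and the picture viewer there is one more tool, called after "Emit:" by a JSON object that holds its "fn" and its "kwargs". servo_tool: Moves the arm, as the interface text tells. Its arguments: {"type":"object","properties":{"moves":{"type":"array"}},"required":["moves"]}

```bash
mkdir -p pics; ls; python3 - <<'E'
from bench import robot
import cv2,json
for n in("scene","top"):
    s=robot.snapshot(n); cv2.imwrite(f"pics/{n}0.png",s["image"])
    print(n,{k:v for k,v in s.items() if k!="image"})
print(robot.get_obs())
E
```

```text
pics
scene {'fx': 512.0803185124304, 'fy': 512.0803185124304, 'cx': 317.4840628695178, 'cy': 240.50625402553464, 'eye': array([1.02591492, 0.72298109, 1.03596111]), 'orientation': array([-2.36591577,  0.00972603,  2.58671664])}
top {'fx': 437.71161250482027, 'fy': 437.71161250482027, 'cx': 316.5802581277971, 'cy': 242.25297128833222, 'eye': array([ 0.41129286, -0.04222841,  1.22784677]), 'orientation': array([-3.02747981, -0.01813299, -1.56160931])}
{'time': 0.1, 'joint_positions': array([ 1.10992088e+00,  8.78498451e-02,  1.37210290e+00, -7.23337585e-06,
        1.68358811e+00, -1.03062733e-01]), 'qvel': array([ 6.68742487e-04, -7.54814099e-04, -3.35497181e-03,  6.02547047e-05,
       -5.59381819e-04, -4.78080572e-04]), 'joint_torque': array([ 2.27814497e-03, -3.41253448e+01, -3.03302228e+01,  7.19114137e-02,
        3.03712464e-02, -1.19185588e-04]), 'tool_pos': array([0.19239071, 0.51472487, 0.20443841]), 'ee_rot': array([-3.13965404e+00, -1.93281298e-04,  2.78377894e+00]), 'wrist_force': array([0.31799487, 0.2262296 , 0.33569912]), 'wrist_torque': array([ 0.03271069, -0.01650327, -0.02659569]), 'finger_force': 0.0, 'width': 0.094153202806545}
```

View pics/top0.png

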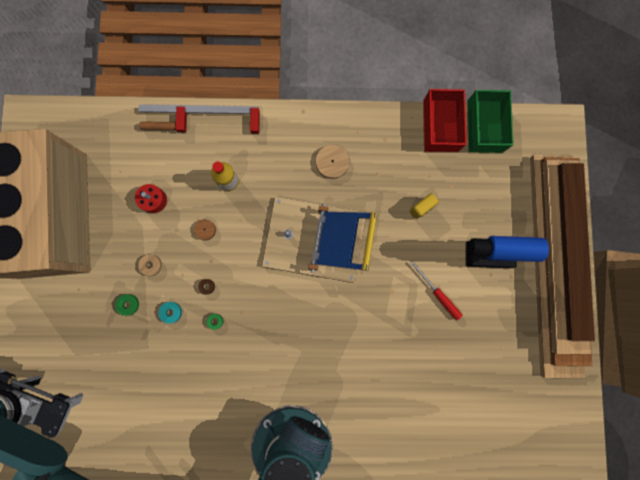

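View pics/scene0.png

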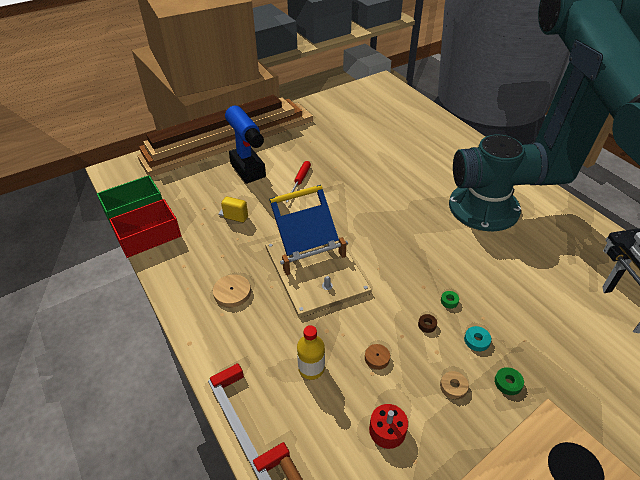

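The top view shows the wheel at (149,265), hub (206,286), post (288,234) and flap bar (374,213)-(368,270). In the scene view the wheel is at (454,384), hub (428,323), post (327,283) and bar (298,193). The blank is at (204,230) top, and the green and turquoise look-alikes lie lower left.

```bash
cat > h.py <<'E'
import numpy as np, cv2
from scipy.spatial.transform import Rotation as Ro
from bench import robot
def ray(s,u,v):
    d=Ro.from_euler('xyz',s["orientation"]).as_matrix()@np.array([(u-s["cx"])/s["fx"],(v-s["cy"])/s["fy"],1])
    return np.array(s["eye"]),d
def plane(s,p,z):
    e,d=ray(s,*p); return e+d*(z-e[2])/d[2]
def proj(s,P):
    q=Ro.from_euler('xyz',s["orientation"]).as_matrix().T@(np.array(P)-s["eye"])
    return np.array([s["cx"]+s["fx"]*q[0]/q[2],s["cy"]+s["fy"]*q[1]/q[2]])
def tri(a,p,b,q):
    e,d=ray(a,*p);f,g=ray(b,*q)
    t=np.linalg.lstsq(np.c_[d,-g],f-e,rcond=None)[0]
    A,B=e+d*t[0],f+g*t[1]; return (A+B)/2,np.linalg.norm(A-B)
def blobs(img,lo,hi,roi=None,amin=15):
    m=cv2.inRange(cv2.cvtColor(img,cv2.COLOR_BGR2HSV),np.array(lo),np.array(hi))
    if roi: k=np.zeros_like(m);x0,y0,x1,y1=roi;k[y0:y1,x0:x1]=255;m&=k
    c,_=cv2.findContours(m,cv2.RETR_EXTERNAL,cv2.CHAIN_APPROX_NONE)
    return sorted([x for x in c if cv2.contourArea(x)>=amin],key=cv2.contourArea,reverse=True)
def crop(img,c,r=16,k=8):
    x,y=c; o=cv2.resize(img[y-r:y+r,x-r:x+r],None,fx=k,fy=k,interpolation=cv2.INTER_NEAREST)
    for i in range(0,2*r,4):
        cv2.line(o,(i*k,0),(i*k,4),(0,0,255));cv2.line(o,(0,i*k),(4,i*k),(0,0,255))
    return o
E
python3 - <<'E'
from h import *
a=robot.snapshot("top");b=robot.snapshot("scene")
cs=[[(149,265),(206,286),(288,234)],[(454,384),(428,323),(327,283)]]
o=np.vstack([np.hstack([crop(s["image"],c) for c in r]) for s,r in zip((a,b),cs)])
cv2.imwrite("pics/crops.png",o)
for s,roi in((a,(355,205,385,280)),(b,(265,180,330,210))):
    for c in blobs(s["image"],(20,120,60),(35,255,255),roi)[:2]:
        (cx,cy),wh,an=cv2.minAreaRect(c);p=cv2.boxPoints(((cx,cy),wh,an));print("bar",cx,cy,wh,an,p.round(1).tolist())
for n,s,r in(("a",a,cs[0]),("b",b,cs[1])):
    for c in r[:2]:
        x,y=c;g=cv2.cvtColor(s["image"],cv2.COLOR_BGR2HSV);print(n,c,[g[y,x+i].tolist() for i in range(-12,13,3)])
print(plane(a,(149,265),.018),plane(b,(454,384),.018),plane(a,(206,286),.018),plane(b,(428,323),.018),tri(a,(288,234),b,(327,277)))
E
```

```text
bar 369.16876220703125 240.8677520751953 (6.935506820678711, 58.222347259521484) 9.039482116699219 [[361.20001220703125, 269.1000061035156], [370.29998779296875, 211.60000610351562], [377.20001220703125, 212.6999969482422], [368.0, 270.20001220703125]]
bar 295.5000305175781 194.0 (6.570396900177002, 54.817726135253906) 75.0685806274414 [[268.20001220703125, 197.89999389648438], [321.1000061035156, 183.8000030517578], [322.79998779296875, 190.10000610351562], [269.8999938964844, 204.1999969482422]]
a (149, 265) [[18, 102, 95], [16, 116, 165], [16, 113, 151], [16, 117, 109], [18, 98, 115], [18, 107, 98], [15, 114, 154], [16, 114, 165], [17, 107, 117]]
a (206, 286) [[18, 99, 103], [18, 98, 107], [10, 164, 67], [16, 117, 83], [19, 96, 80], [15, 107, 67], [12, 165, 68], [19, 96, 120], [18, 96, 152]]
b (454, 384) [[16, 128, 183], [17, 140, 155], [17, 127, 149], [20, 101, 58], [20, 111, 69], [12, 125, 51], [17, 128, 181], [17, 131, 187], [17, 129, 180]]
b (428, 323) [[20, 106, 197], [0, 136, 15], [12, 179, 60], [19, 120, 72], [18, 112, 84], [0, 255, 6], [13, 184, 75], [18, 120, 172], [20, 104, 186]]
[0.48209325 0.39692199 0.018     ] [0.48771489 0.4002944  0.018     ] [0.42617691 0.23886235 0.018     ] [0.43035723 0.24651695 0.018     ] (array([0.56937269, 0.01518959, 0.0449787 ]), np.float64(0.001387700008348791))
```

View pics/crops.png

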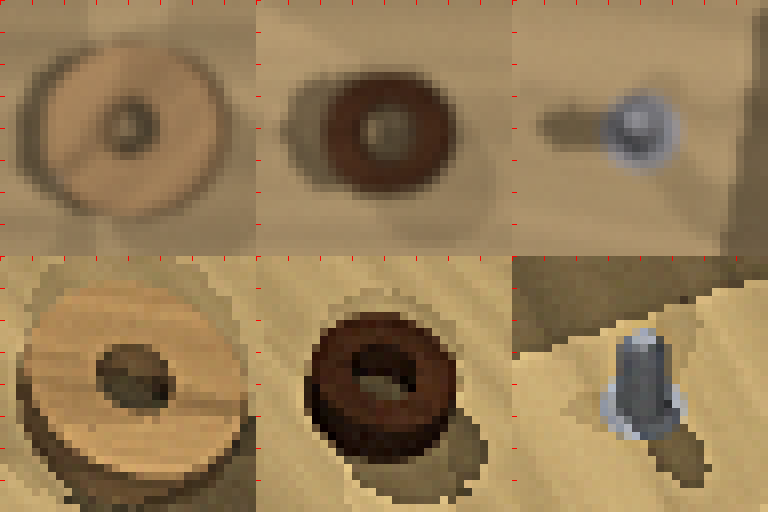

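```bash
python3 - <<'E'
from h import *
a=robot.snapshot("top");b=robot.snapshot("scene")
for n,p,q in(("wheel",(149,264.5),(454.4,382.6)),("hub",(206.2,286),(427.5,320.7))):
    print(n,plane(a,p,.018).round(4),plane(b,q,.018).round(4),tri(a,p,b,q))
print("foot",plane(a,(287.5,233.8),.02).round(4),plane(b,(326.75,285.5),.02).round(4))
print("tip",plane(a,(287,232.5),.052).round(4),plane(b,(327,276.4),.052).round(4),tri(a,(287,232.5),b,(327,276.4)))
M=tri(a,(369.17,240.87),b,(295.5,194));print("bar",M, plane(a,(369.17,240.87),.1595),plane(b,(295.5,194),.1595))
e1=plane(a,(373.7,212.1),.1595);e2=plane(a,(364.6,269.6),.1595);f1=plane(b,(269,201),.1595);f2=plane(b,(322,187),.1595)
for u,v in((e1,e2),(f1,f2)): d=(u-v)[:2];print(np.linalg.norm(d),np.degrees(np.arctan2(d[1],d[0])),(u+v)/2)
# tcp check
print(robot.get_obs()["tool_pos"])
E
```

```text
wheel [0.4835 0.397  0.018 ] [0.4847 0.3982 0.018 ] (array([0.48361818, 0.39765376, 0.01608422]), np.float64(0.00010078415491644425))
hub [0.4262 0.2383 0.018 ] [0.427  0.2407 0.018 ] (array([0.42586241, 0.23923041, 0.0154193 ]), np.float64(0.0009342352815058272))
foot [0.5727 0.0182 0.02  ] [0.5743 0.0205 0.02  ]
tip [0.5719 0.018  0.052 ] [0.5721 0.0181 0.052 ] (array([0.57199008, 0.01802663, 0.05189668]), np.float64(6.564319194067429e-05))
bar (array([ 0.53864844, -0.18991437,  0.15880104]), np.float64(0.0006265070359336984)) [ 0.53881847 -0.19001007  0.1595    ] [ 0.53882057 -0.1889451   0.1595    ]
0.14476408340488567 -9.187933231385465 [ 0.5394204  -0.19005033  0.1595    ]
0.1485988793023478 -10.017354448074684 [ 0.53779971 -0.18876478  0.1595    ]
[0.19253991 0.51501504 0.20507134]
```

```bash
cat >> h.py <<'E'
def go(x,y,z,yaw=None):
    o=robot.get_obs(); psi=o["ee_rot"][2]; d=np.array([x,y,z])-o["tool_pos"]
    c,s=np.cos(psi),np.sin(psi)
    u=np.array([d[0]*c+d[1]*s,d[0]*s-d[1]*c,-d[2]])/.025
    t=0 if yaw is None else -((np.degrees(psi)-0-yaw)*-1)/6
    print("t",round(o["time"],2),"pos",o["tool_pos"].round(4),"rot",np.degrees(o["ee_rot"]).round(2),"w",round(o["width"],4),"F",o["wrist_force"].round(1),"-> units",u.round(3),"turn",round(t,3))
E
python3 -c "
from h import *
go(.484,.3975,.06,170.8);go(.484,.3975,.003,170.8)"
```

```text
t 0.3 pos [0.1925 0.515  0.2051] rot [-1.7996e+02 -1.0000e-02  1.5950e+02] w 0.0942 F [0.4 0.1 0.2] -> units [-12.566  -0.32    5.803] turn -1.884
t 0.3 pos [0.1925 0.515  0.2051] rot [-1.7996e+02 -1.0000e-02  1.5950e+02] w 0.0942 F [0.4 0.1 0.2] -> units [-12.566  -0.32    8.083] turn -1.884
```

Emit:
{"fn": "servo_tool", "kwargs": {"moves": [[-12.56,-0.32,5.8,-1.88,0],[-12.56,-0.32,5.8,-1.88,0],[-12.56,-0.32,5.8,-1.88,0],[-12.56,-0.32,5.8,-1.88,0],[-12.56,-0.32,5.8,-1.88,0],[-12.56,-0.32,5.8,-1.88,0],[-12.56,-0.32,5.8,-1.88,0],[-12.56,-0.32,5.8,-1.88,0],[-12.56,-0.32,5.8,-1.88,0],[-12.56,-0.32,5.8,-1.88,0]]}}

```text
time: 1.13
tool_pos: [0.4854, 0.395, 0.0574]
ee_rot: [-3.138, -0.003, 2.976]
wrist_force: [0.4, 0.2, 0.6]
width: 0.0939
finger_force: 0.0
```

```bash
python3 -c "
from h import *
go(.484,.3975,.004,170.8)"
```

```text
t 1.13 pos [0.4854 0.395  0.0574] rot [-1.7979e+02 -1.7000e-01  1.7052e+02] w 0.0939 F [0.4 0.2 0.6] -> units [0.072 0.091 2.136] turn -0.047
```

Emit:
{"fn": "servo_tool", "kwargs": {"moves": [[0,0,1.2,0,0.2],[0,0,2.2,0,0.2],[0,0,2.2,0,0.2],[0,0,2.2,0,0.5],[0,0,2.2,0,0.5],[0,0,2.2,0,0.5],[0,0,2.2,0,0.5],[0,0,2.2,0,0.5]]}}

```text
time: 1.8
tool_pos: [0.4845, 0.3992, 0.0082]
ee_rot: [3.138, 0.002, 2.981]
wrist_force: [-1.9, 1.0, 5.6]
width: 0.0583
finger_force: 29.8
```

```bash
python3 -c "
from h import *
go(.484,.3975,.004,80.8)
s=robot.snapshot('scene');i=s['image'];p=proj(s,[.484,.3975,.018]).astype(int)
cv2.imwrite('pics/g1.png',crop(i,p,40,8))"
```

```text
t 1.8 pos [0.4845 0.3992 0.0082] rot [1.7980e+02 1.1000e-01 1.7081e+02] w 0.0583 F [-1.9  1.   5.6] -> units [ 0.01  -0.069  0.168] turn 15.001
```

View pics/g1.png

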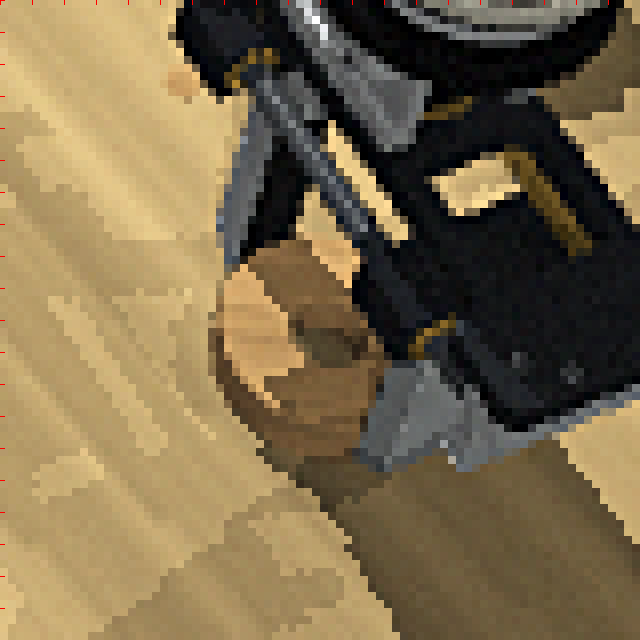

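The wheel sits between the pads, with the hole near pixel (335,345) of the crop. I'll squeeze it again after a 90° turn so it is centred along the other axis too.

Emit:
{"fn": "servo_tool", "kwargs": {"moves": [[0,0,0,0,0.15],[0,0,0,0,0.15],[0,0,0,0,0.15],[0,0,0,1.1,0.15],[0,0,0,2.2,0.15],[0,0,0,3.3,0.15],[0,0,0,4.4,0.15],[0,0,0,5.5,0.15],[0,0,0,6.6,0.15],[0,0,0,7.5,0.15]]}}

```text
time: 2.68
tool_pos: [0.4838, 0.3973, 0.0049]
ee_rot: [-3.141, 0.0, 2.19]
wrist_force: [0.4, -0.6, 0.4]
width: 0.0796
finger_force: 0.0
```

Emit:
{"fn": "servo_tool", "kwargs": {"moves": [[0,0,0,1.1,0.15],[0,0,0,2.2,0.15],[0,0,0,3.3,0.15],[0,0,0,4.4,0.15],[0,0,0,5.5,0.15],[0,0,0,6.6,0.15],[0,0,0,7.5,0.15],[0,0,0,7.5,0.15],[0,0,0,7.5,0.15],[0,0,0,7.5,0.5]]}}

```text
time: 3.52
tool_pos: [0.4839, 0.3976, 0.0052]
ee_rot: [-3.141, 0.0, 1.412]
wrist_force: [-0.3, -0.1, 0.5]
width: 0.0762
finger_force: 0.0
```

Emit:
{"fn": "servo_tool", "kwargs": {"moves": [[0,0,0,0,0.5],[0,0,0,0,0.5],[0,0,0,0,0.5],[0,0,0,0,0.5]]}}

```text
time: 3.85
tool_pos: [0.4839, 0.3977, 0.0054]
ee_rot: [-3.142, -0.0, 1.41]
wrist_force: [0.7, 0.6, -0.5]
width: 0.0601
finger_force: 30.0
```

```bash
python3 -c "
from h import *
go(.572,.018,.075,80.8)"
```

```text
t 3.85 pos [0.4839 0.3977 0.0054] rot [-180.    -0.    80.8] w 0.0601 F [ 0.7  0.6 -0.5] -> units [-14.43    5.906  -2.782] turn 0.0
```

Emit:
{"fn": "servo_tool", "kwargs": {"moves": [[0,0,-1.4,0,0.5],[0,0,-2.7,0,0.5],[-14.43,5.9,-2.7,0,0.5],[-14.43,5.9,-2.7,0,0.5],[-14.43,5.9,-2.7,0,0.5],[-14.43,5.9,-2.7,0,0.5],[-14.43,5.9,-2.7,0,0.5],[-14.43,5.9,-2.7,0,0.5],[-14.43,5.9,-2.7,0,0.5],[-14.43,5.9,-2.7,0,0.5]]}}

```text
time: 4.68
tool_pos: [0.5591, 0.071, 0.0732]
ee_rot: [3.141, -0.0, 1.41]
wrist_force: [0.3, -0.4, -1.1]
width: 0.0596
finger_force: 30.0
```

```bash
python3 -c "
from h import *
go(.572,.018,.075,80.8)"
```

```text
t 4.68 pos [0.5591 0.071  0.0732] rot [ 1.7997e+02 -1.0000e-02  8.0810e+01] w 0.0596 F [ 0.3 -0.4 -1.1] -> units [-2.012  0.848 -0.072] turn 0.001
```

Emit:
{"fn": "servo_tool", "kwargs": {"moves": [[-1.5,0.6,0,0,0.5],[-2.0,0.8,0,0,0.5],[-2.0,0.8,0,0,0.5],[-2.0,0.8,0,0,0.5]]}}

```text
time: 5.02
tool_pos: [0.5707, 0.0203, 0.0729]
ee_rot: [-3.141, -0.001, 1.408]
wrist_force: [0.4, 0.9, -0.8]
width: 0.0596
finger_force: 30.0
```

```bash
python3 -c "
from h import *
go(.572,.018,.06,80.8)
s=robot.snapshot('scene');i=s['image'];p=proj(s,[.572,.018,.06]).astype(int);print(p)
cv2.imwrite('pics/g2.png',crop(i,p,40,8))"
```

```text
t 5.02 pos [0.5707 0.0203 0.0729] rot [-1.7997e+02 -6.0000e-02  8.0690e+01] w 0.0596 F [ 0.4  0.9 -0.8] -> units [-0.081  0.068  0.514] turn -0.018
[327 274]
```

View pics/g2.png

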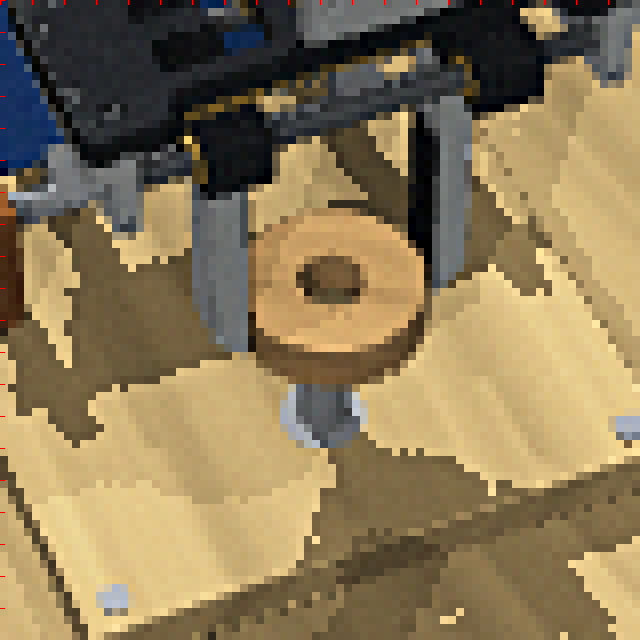

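The wheel is held over the post. Its hole is at crop (336,280), which is scene pixel (328.5,268.5), and the post foot collar shows beneath it.

```bash
python3 -c "
from h import *
s=robot.snapshot('scene');print(plane(s,(328.6,268.5),.0855));go(.572,.018,.06,80.8)"
```

```text
[0.57044052 0.02265332 0.0855    ]
t 5.12 pos [0.5704 0.0219 0.0728] rot [-1.7997e+02 -5.0000e-02  8.0860e+01] w 0.0598 F [-0.1  0.9 -0.5] -> units [-0.142  0.087  0.514] turn 0.01
```

Emit:
{"fn": "servo_tool", "kwargs": {"moves": [[-0.15,0.08,0,0,0.5],[-0.15,0.08,0,0,0.5],[-0.15,0.08,0.2,0,0.5],[-0.15,0.08,0.2,0,0.5],[-0.15,0.08,0.2,0,0.5]]}}

```text
time: 5.53
tool_pos: [0.5716, 0.017, 0.0673]
ee_rot: [-3.14, -0.0, 1.411]
wrist_force: [0.4, -0.0, -0.2]
width: 0.0598
finger_force: 30.0
```

```bash
python3 -c "
from h import *
go(.572,.018,.0235,80.8)"
```

```text
t 5.53 pos [0.5716 0.017  0.0673] rot [-179.93   -0.     80.83] w 0.0598 F [ 0.4 -0.  -0.2] -> units [0.043 0.008 1.753] turn 0.005
```

Emit:
{"fn": "servo_tool", "kwargs": {"moves": [[0.02,0,0.3,0,0.5],[0.02,0,0.5,0,0.5],[0.02,0,0.7,0,0.5],[0.02,0,0.9,0,0.5],[0.02,0,0.9,0,0.5]]}}

```text
time: 5.95
tool_pos: [0.5711, 0.0169, 0.0436]
ee_rot: [-3.139, 0.0, 1.41]
wrist_force: [-0.8, -0.5, -0.8]
width: 0.06
finger_force: 30.0
```

Emit:
{"fn": "servo_tool", "kwargs": {"moves": [[0,0,0.3,0,0.5],[0,0,0.55,0,0.5],[0,0,0.75,0,0.5],[0,0,0.85,0,0.5],[0,0,0.85,0,0.5],[0,0,0.85,0,0.5]]}}

```text
time: 6.45
tool_pos: [0.5723, 0.0169, 0.0241]
ee_rot: [3.142, -0.0, 1.41]
wrist_force: [0.3, -0.7, -0.2]
width: 0.0596
finger_force: 30.0
```

Emit:
{"fn": "servo_tool", "kwargs": {"moves": [[0,0,0.1,0,0.5],[0,0,0.1,0,0.5],[0,0,0.1,0,0.5],[0,0,0.1,0,0.15],[0,0,0.1,0,0.15],[0,0,0.1,0,0.15],[0,0,-1.2,0,0.15],[0,0,-2.6,0,0.15],[0,0,-3.2,0,0.15]]}}

```text
time: 7.2
tool_pos: [0.5742, 0.0167, 0.1084]
ee_rot: [3.136, -0.001, 1.41]
wrist_force: [-0.1, 0.3, 0.8]
width: 0.0801
finger_force: 0.0
```

```bash
python3 -c "
from h import *
go(.426,.2395,.07,170.8)
s=robot.snapshot('scene');i=s['image'];p=proj(s,[.572,.018,.036]).astype(int);print(p)
cv2.imwrite('pics/g3.png',crop(i,p,30,8))"
```

```text
t 7.2 pos [0.5742 0.0167 0.1084] rot [ 1.7966e+02 -4.0000e-02  8.0780e+01] w 0.0801 F [-0.1  0.3  0.8] -> units [ 7.845 -7.278  1.535] turn -15.004
[326 280]
```

View pics/g3.png

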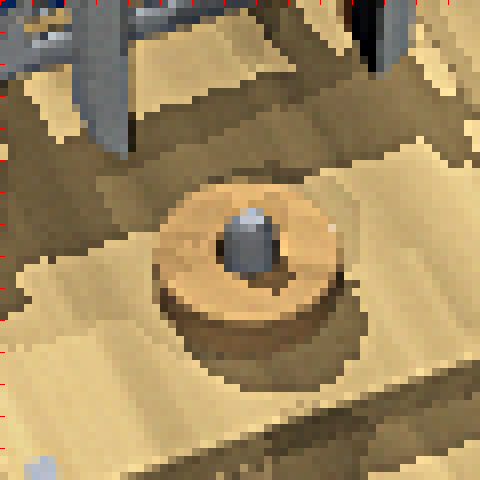

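The wheel lies flat on the board around the post: its top face is centred at crop (248,252), about scene (326.5,281), as expected for a top at 36 mm. Next is the hub.

Emit:
{"fn": "servo_tool", "kwargs": {"moves": [[7.85,-7.28,1.5,0,0.25],[7.85,-7.28,1.5,0,0.25],[7.85,-7.28,1.5,0,0.25],[7.85,-7.28,1.5,0,0.25],[7.85,-7.28,1.5,0,0.25],[7.85,-7.28,1.5,0,0.25],[7.85,-7.28,1.5,0,0.25],[7.85,-7.28,1.5,0,0.25],[7.85,-7.28,1.5,0,0.25]]}}

```text
time: 8.0
tool_pos: [0.4229, 0.24, 0.0655]
ee_rot: [-3.14, 0.001, 1.413]
wrist_force: [0.1, -0.8, 0.4]
width: 0.0705
finger_force: 0.0
```

```bash
python3 -c "
from h import *
go(.426,.2395,.006,80.8)"
```

```text
t 8.0 pos [0.4229 0.24   0.0655] rot [-1.7993e+02  8.0000e-02  8.0940e+01] w 0.0705 F [ 0.1 -0.8  0.4] -> units [-2.00e-03  1.27e-01  2.38e+00] turn 0.023
```

Emit:
{"fn": "servo_tool", "kwargs": {"moves": [[0,0.1,1.2,0,0.25],[0,0.1,2.2,0,0.25],[0,0.1,2.38,0,0.25],[0,0.1,2.38,0,0.25],[0,0.1,2.38,0,0.65],[0,0.1,2.38,0,0.65],[0,0.1,2.38,0,0.65],[0,0.1,2.38,0,0.65],[0,0.1,2.38,0,0.65]]}}

```text
time: 8.75
tool_pos: [0.4274, 0.2397, 0.0085]
ee_rot: [3.14, -0.001, 1.41]
wrist_force: [-1.0, -1.1, 2.7]
width: 0.0425
finger_force: 30.0
```

Emit:
{"fn": "servo_tool", "kwargs": {"moves": [[0,0,0,0,0.3],[0,0,0,0,0.3],[0,0,0,0,0.3],[0,0,0,-1.1,0.3],[0,0,0,-2.2,0.3],[0,0,0,-3.3,0.3],[0,0,0,-4.4,0.3],[0,0,0,-5.5,0.3],[0,0,0,-6.6,0.3],[0,0,0,-7.5,0.3]]}}

```text
time: 9.58
tool_pos: [0.4262, 0.2393, 0.007]
ee_rot: [-3.141, -0.0, 2.201]
wrist_force: [0.0, -0.1, -0.3]
width: 0.0659
finger_force: 0.0
```

Emit:
{"fn": "servo_tool", "kwargs": {"moves": [[0,0,0,-1.1,0.3],[0,0,0,-2.2,0.3],[0,0,0,-3.3,0.3],[0,0,0,-4.4,0.3],[0,0,0,-5.5,0.3],[0,0,0,-6.6,0.3],[0,0,0,-7.5,0.3],[0,0,0,-7.5,0.3],[0,0,0,-7.5,0.3],[0,0,0,-7.5,0.65]]}}

```text
time: 10.42
tool_pos: [0.4264, 0.2394, 0.0071]
ee_rot: [3.142, -0.0, 2.979]
wrist_force: [-0.5, 0.0, -0.6]
width: 0.0621
finger_force: 0.0
```

Emit:
{"fn": "servo_tool", "kwargs": {"moves": [[0,0,0,0,0.65],[0,0,0,0,0.65],[0,0,0,0,0.65],[0,0,0,0,0.65]]}}

```text
time: 10.75
tool_pos: [0.4265, 0.2394, 0.0072]
ee_rot: [3.142, 0.0, 2.98]
wrist_force: [0.4, -0.3, -0.1]
width: 0.0434
finger_force: 30.0
```

```bash
python3 -c "
from h import *
go(.572,.018,.085,170.8)"
```

```text
t 10.75 pos [0.4265 0.2394 0.0072] rot [180.     0.   170.76] w 0.0434 F [ 0.4 -0.3 -0.1] -> units [-7.167 -7.805 -3.11 ] turn -0.007
```

Emit:
{"fn": "servo_tool", "kwargs": {"moves": [[0,0,-1.5,0,0.65],[0,0,-3.1,0,0.65],[-7.17,-7.8,-3.1,0,0.65],[-7.17,-7.8,-3.1,0,0.65],[-7.17,-7.8,-3.1,0,0.65],[-7.17,-7.8,-3.1,0,0.65],[-7.17,-7.8,-3.1,0,0.65],[-7.17,-7.8,-3.1,0,0.65],[-7.17,-7.8,-3.1,0,0.65],[-7.17,-7.8,-3.1,0,0.65]]}}

```text
time: 11.58
tool_pos: [0.5737, 0.0148, 0.0843]
ee_rot: [-3.141, 0.0, 2.976]
wrist_force: [0.3, -0.2, 0.7]
width: 0.0434
finger_force: 30.0
```

Emit:
{"fn": "servo_tool", "kwargs": {"moves": [[0,0,0,0,0.65],[0,0,0,0,0.65],[0,0,0,0,0.65],[0,0,0,0,0.65]]}}

```text
time: 11.92
tool_pos: [0.5715, 0.0197, 0.0848]
ee_rot: [3.141, -0.0, 2.983]
wrist_force: [0.1, -0.0, -0.6]
width: 0.0432
finger_force: 30.0
```

```bash
python3 -c "
from h import *
go(.572,.0175,.0432,170.8)
s=robot.snapshot('scene');i=s['image'];p=proj(s,[.572,.018,.09]).astype(int);print(p)
cv2.imwrite('pics/g4.png',crop(i,p,30,8))"
```

```text
t 11.92 pos [0.5715 0.0197 0.0848] rot [ 1.7998e+02 -1.0000e-02  1.7090e+02] w 0.0432 F [ 0.1 -0.  -0.6] -> units [-0.035 -0.084  1.665] turn 0.017
[327 266]
```

View pics/g4.png

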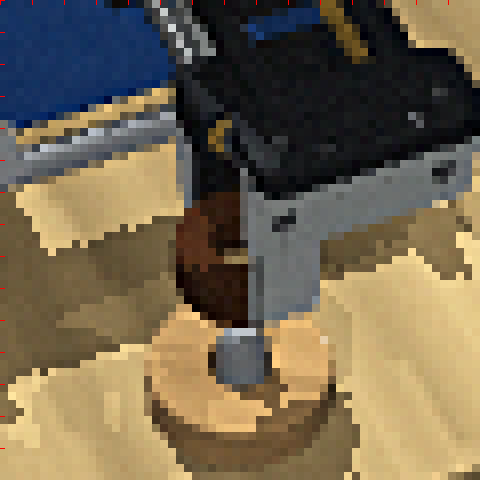

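The hub is held level above the post, with the post tip visible at crop (243,335) and the wheel seated under it.

Emit:
{"fn": "servo_tool", "kwargs": {"moves": [[0,0,0.4,0,0.65],[0,0,0.7,0,0.65],[0,0,0.7,0,0.65],[0,0,0.7,0,0.65]]}}

```text
time: 12.3
tool_pos: [0.5711, 0.0184, 0.0658]
ee_rot: [-3.141, -0.003, 2.981]
wrist_force: [0.5, 0.1, -0.2]
width: 0.0434
finger_force: 30.0
```

```bash
python3 -c "
from h import *
go(.572,.0173,.0432,170.8)"
```

```text
t 12.3 pos [0.5711 0.0184 0.0658] rot [-1.7999e+02 -1.5000e-01  1.7079e+02] w 0.0434 F [ 0.5  0.1 -0.2] -> units [-0.041 -0.039  0.904] turn -0.001
```

Emit:
{"fn": "servo_tool", "kwargs": {"moves": [[-0.03,-0.04,0.2,0,0.65],[-0.03,-0.04,0.4,0,0.65],[-0.03,-0.04,0.6,0,0.65],[-0.03,-0.04,0.75,0,0.65],[-0.03,-0.04,0.85,0,0.65],[-0.03,-0.04,0.9,0,0.65],[-0.03,-0.04,0.9,0,0.65],[-0.03,-0.04,0.9,0,0.65]]}}

```text
time: 12.97
tool_pos: [0.5725, 0.0173, 0.0444]
ee_rot: [3.141, -0.001, 2.981]
wrist_force: [-0.9, 1.1, -0.9]
width: 0.0428
finger_force: 30.0
```

Emit:
{"fn": "servo_tool", "kwargs": {"moves": [[0,0,0.1,0,0.65],[0,0,0.1,0,0.65],[0,0,0.1,0,0.3],[0,0,0.1,0,0.3],[0,0,0.1,0,0.3],[0,0,-1.2,0,0.3],[0,0,-2.8,0,0.3],[0,0,-4.4,0,0.3],[0,0,-6,0,0.3],[0,0,-6,0,0.3]]}}

```text
time: 13.8
tool_pos: [0.5772, 0.0164, 0.2054]
ee_rot: [3.14, 0.018, 2.98]
wrist_force: [0.5, -0.1, 2.1]
width: 0.0656
finger_force: 0.0
```

```bash
python3 -c "
from h import *
go(.5387,-.1897,.215,170.8)
a=robot.snapshot('scene');i=a['image'];p=proj(a,[.572,.018,.054]);print(p,proj(a,[.572,.018,.036]))
p=p.astype(int)
o=crop(i,p,30,8)
cv2.imwrite('pics/g5.png',o)"
```

```text
t 13.8 pos [0.5772 0.0164 0.2054] rot [179.93   1.04 170.76] w 0.0656 F [ 0.5 -0.1  2.1] -> units [ 0.198 -8.385 -0.385] turn -0.006
[327.00689283 275.85271782] [326.98173533 280.46490976]
```

View pics/g5.png

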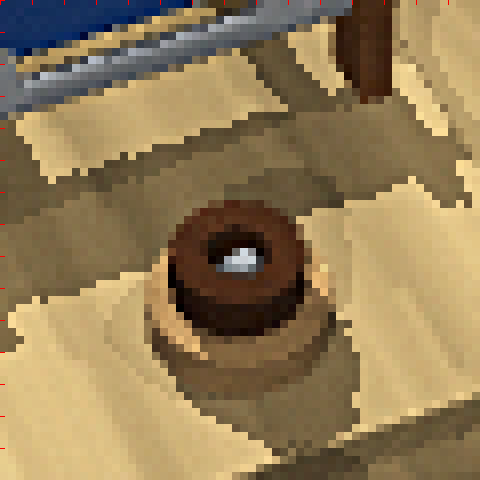

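The hub sits flat on the wheel. Its hole is at crop (240,250) against (244,251) expected for a top at 54 mm, and the post tip shows just inside. Now the flap bar.

Emit:
{"fn": "servo_tool", "kwargs": {"moves": [[0.2,-8.38,-0.4,0,0.64],[0.2,-8.38,-0.4,0,0.64],[0.2,-8.38,-0.4,0,0.64],[0.2,-8.38,-0.4,0,0.64],[0.2,-8.38,-0.4,0,0.64],[0.2,-8.38,-0.4,0,0.64],[0.2,-8.38,-0.4,0,0.64],[0.2,-8.38,-0.4,0,0.64],[0.2,-8.38,-0.4,0,0.64],[0.2,-8.38,-0.4,0,0.64]]}}

```text
time: 14.68
tool_pos: [0.5345, -0.1874, 0.2042]
ee_rot: [3.141, -0.001, 2.983]
wrist_force: [-0.6, 0.6, 0.2]
width: 0.0341
finger_force: 0.0
```

```bash
python3 -c "
from h import *
go(.5387,-.1897,.145,170.8)
s=robot.snapshot('scene');i=s['image'];p=proj(s,[.5387,-.19,.16]).astype(int);print(p)
cv2.imwrite('pics/g6.png',crop(i,p,36,8))"
```

```text
t 14.68 pos [ 0.5345 -0.1874  0.2042] rot [ 1.7997e+02 -4.0000e-02  1.7091e+02] w 0.0341 F [-0.6  0.6  0.2] -> units [-0.182 -0.065  2.367] turn 0.018
[295 193]
```

View pics/g6.png

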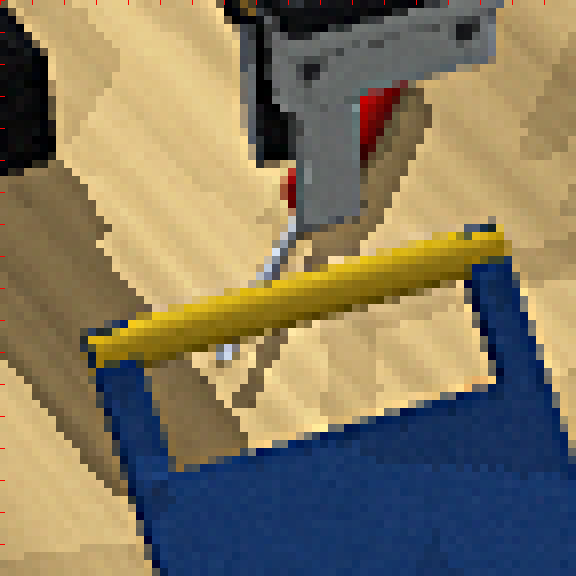

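The open fingers stand above the bar, whose middle is near crop (290,295), with the window clear beneath. Now centre and descend.

Emit:
{"fn": "servo_tool", "kwargs": {"moves": [[-0.15,-0.06,0,0,0.64],[-0.15,-0.06,0.5,0,0.64],[-0.15,-0.06,0.5,0,0.64],[-0.15,-0.06,0.5,0,0.64]]}}

```text
time: 15.07
tool_pos: [0.5371, -0.1904, 0.1905]
ee_rot: [3.141, -0.003, 2.981]
wrist_force: [0.3, 0.1, 0.6]
width: 0.0335
finger_force: 0.0
```

```bash
python3 -c "
from h import *
go(.5387,-.1895,.144,170.8)"
```

```text
t 15.07 pos [ 0.5371 -0.1904  0.1905] rot [ 1.7995e+02 -1.7000e-01  1.7081e+02] w 0.0335 F [0.3 0.1 0.6] -> units [-0.057  0.045  1.86 ] turn 0.002
```

Emit:
{"fn": "servo_tool", "kwargs": {"moves": [[-0.05,0.03,0.5,0,0.64],[-0.05,0.03,0.9,0,0.64],[-0.05,0.03,1.3,0,0.64],[-0.05,0.03,1.6,0,0.64],[-0.05,0.03,1.85,0,0.64],[-0.05,0.03,1.85,0,0.64]]}}

```text
time: 15.57
tool_pos: [0.538, -0.19, 0.1436]
ee_rot: [3.14, -0.004, 2.981]
wrist_force: [-0.2, 0.6, 0.1]
width: 0.034
finger_force: 0.0
```

Emit:
{"fn": "servo_tool", "kwargs": {"moves": [[0,0,0,0,1],[0,0,0,0,1],[0,0,0,0,1],[0,0,0,0,1],[0,0,0,0,1]]}}

```text
time: 15.98
tool_pos: [0.5398, -0.1886, 0.1467]
ee_rot: [3.138, 0.001, 2.982]
wrist_force: [1.1, 5.4, 0.6]
width: 0.0153
finger_force: 30.0
```

```bash
python3 -c "
from h import *
go(.5387,-.1895,.144,170.8)"
```

```text
t 15.98 pos [ 0.5398 -0.1886  0.1467] rot [1.7978e+02 8.0000e-02 1.7084e+02] w 0.0153 F [1.1 5.4 0.6] -> units [ 0.037 -0.043  0.106] turn 0.007
```

Emit:
{"fn": "servo_tool", "kwargs": {"moves": [[0,0.08,-0.1,0,1],[0,0.25,-0.29,0,1],[0,0.47,-0.53,0,1],[0,0.7,-0.75,0,1],[0,0.94,-0.96,0,1],[0,1.19,-1.16,0,1],[0,1.45,-1.34,0,1],[0,1.72,-1.51,0,1],[0,2.0,-1.67,0,1],[0,2.23,-1.78,0,1]]}}

```text
time: 16.82
tool_pos: [0.5484, -0.1364, 0.1929]
ee_rot: [-3.138, 0.003, 2.98]
wrist_force: [0.6, -5.3, 1.8]
width: 0.0151
finger_force: 30.0
```

```bash
python3 -c "
from h import *
go(.5585,-.066,.205,170.8);print(robot.get_obs()['finger_force'])"
```

```text
t 16.82 pos [ 0.5484 -0.1364  0.1929] rot [-1.7981e+02  1.7000e-01  1.7073e+02] w 0.0151 F [ 0.6 -5.3  1.8] -> units [ 0.053  2.844 -0.484] turn -0.012
30.000955760478973
```

Emit:
{"fn": "servo_tool", "kwargs": {"moves": [[0,0.29,-0.13,0,1],[0,0.65,-0.27,0,1],[0,1.02,-0.39,0,1],[0,1.39,-0.48,0,1],[0,1.76,-0.56,0,1],[0,2.08,-0.6,0,1],[0,2.34,-0.62,0,1],[0,2.53,-0.63,0,1],[0,2.64,-0.63,0,1],[0,2.64,-0.63,0,1]]}}

```text
time: 17.65
tool_pos: [0.5595, -0.0693, 0.2084]
ee_rot: [3.141, 0.004, 2.982]
wrist_force: [1.9, -2.3, 5.9]
width: 0.0149
finger_force: 30.0
```

Emit:
{"fn": "servo_tool", "kwargs": {"moves": [[0,0,0,0,1],[0,0,0,0,1],[0,0,0,0,1],[0,0,0,0,1],[0,0,0,0,1],[0,0,0,0,1]]}}

```text
time: 18.15
tool_pos: [0.5594, -0.0698, 0.2083]
ee_rot: [3.141, 0.004, 2.981]
wrist_force: [2.8, -2.6, 6.1]
width: 0.0151
finger_force: 30.0
```

```bash
python3 - <<'E'
from h import *
go(.5585,-.066,.205,170.8)
a=robot.snapshot('top');b=robot.snapshot('scene')
for s,P in((a,[.5585,-.066,.22]),(b,[.5585,-.066,.22])):
    q=proj(s,P); x,y=q.astype(int); print("exp",q)
    for c in blobs(s["image"],(20,120,60),(35,255,255),(x-40,y-45,x+40,y+45),8)[:3]:
        (cx,cy),wh,an=cv2.minAreaRect(c);print(cx,cy,wh,an,cv2.contourArea(c))
p=proj(b,[.5585,-.066,.16]).astype(int)
o=np.hstack([crop(b["image"],p,48,8)]);cv2.imwrite("pics/g7.png",o[:600])
E
```

```text
t 18.15 pos [ 0.5594 -0.0698  0.2083] rot [179.97   0.21 170.8 ] w 0.0151 F [ 2.8 -2.6  6.1] -> units [0.061 0.143 0.133] turn -0.0
exp [319.52231298 228.82705693]
318.689208984375 246.8648681640625 (7.233555316925049, 25.153045654296875) 9.462322235107422 129.5
exp [313.11789563 205.73505634]
296.4730529785156 209.23460388183594 (7.191874980926514, 27.451913833618164) 74.74488067626953 157.0
329.5660095214844 199.98114013671875 (6.868027210235596, 23.07657241821289) 74.05460357666016 114.0
```

View pics/g7.png

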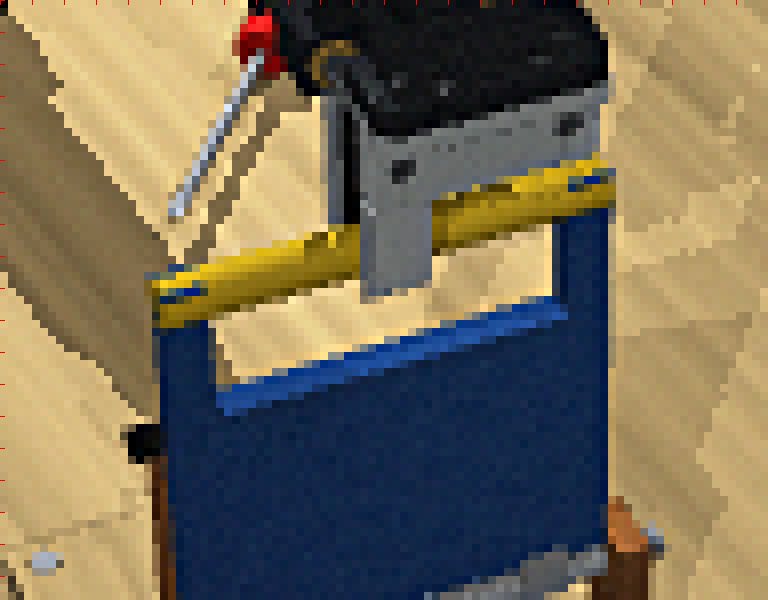

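The flap stands nearly upright, gripped mid-bar near crop (395,215) with the fingers through the window. I'll measure what remains of the tilt.

```bash
python3 - <<'E'
from h import *
a=robot.snapshot('top');b=robot.snapshot('scene')
th=np.radians(-9.2);n=np.array([-np.sin(th),np.cos(th)]);post=np.array([.572,.0178])
for s,p in((a,(318.69,246.86)),(b,(296.47,209.23)),(b,(329.57,199.98))):
    P=plane(s,p,.22);print(P.round(4),"y rel hinge mm",((P[:2]-post)@n*1000+85).round(2))
o=robot.get_obs();print("tcp",((o["tool_pos"][:2]-post)@n*1000+85).round(2),o["wrist_force"].round(1),np.abs(o["qvel"]).max())
E
```

```text
[ 0.5163 -0.0644  0.22  ] y rel hinge mm -5.07
[ 0.5984 -0.0766  0.22  ] y rel hinge mm -3.94
[ 0.514  -0.0625  0.22  ] y rel hinge mm -3.52
tcp -3.44 [ 2.4 -2.2  6.8] 0.0032296639320676277
```

Emit:
{"fn": "servo_tool", "kwargs": {"moves": [[0,0.05,-0.05,0,1],[0,0.1,-0.1,0,1],[0,0.15,-0.1,0,1],[0,0.15,-0.1,0,1],[0,0.15,-0.1,0,1],[0,0.15,-0.1,0,1],[0,0.15,-0.1,0,1],[0,0.15,-0.1,0,1]]}}

```text
time: 19.02
tool_pos: [0.5599, -0.066, 0.2087]
ee_rot: [3.141, 0.002, 2.981]
wrist_force: [4.7, -2.1, 1.2]
width: 0.0149
finger_force: 30.0
```

```bash
python3 - <<'E'
from h import *
a=robot.snapshot('top');b=robot.snapshot('scene')
th=np.radians(-9.2);n=np.array([-np.sin(th),np.cos(th)]);post=np.array([.572,.0178])
for s in(a,b):
    x,y=proj(s,[.5585,-.066,.22]).astype(int)
    for c in blobs(s["image"],(20,120,60),(35,255,255),(x-40,y-45,x+40,y+45),30)[:2]:
        p=cv2.minAreaRect(c)[0];P=plane(s,p,.22);print(P.round(4),"y rel hinge mm",((P[:2]-post)@n*1000+85).round(2))
o=robot.get_obs();print(o["time"],"tcp",((o["tool_pos"][:2]-post)@n*1000+85).round(2),o["tool_pos"],o["wrist_force"].round(1),np.abs(o["qvel"]).max(),o["width"])
# stack check: hub dark mask in scene
x,y=proj(b,[.572,.018,.054]);print("hub exp",x,y)
for c in blobs(b["image"],(0,100,0),(15,255,110),(int(x)-15,int(y)-15,int(x)+15,int(y)+18),30)[:2]: print(cv2.minAreaRect(c))
E
```

```text
[ 0.5172 -0.0611  0.22  ] y rel hinge mm -1.65
[ 0.5973 -0.0724  0.22  ] y rel hinge mm 0.04
[ 0.5138 -0.0586  0.22  ] y rel hinge mm 0.31
19.1167 tcp 0.29 [ 0.55995293 -0.06606262  0.20864952] [ 4.2 -3.2  0.9] 0.0016779663626928858 0.014782604438661476
hub exp 327.00689283008353 275.8527178234325
((325.8999938964844, 278.70001220703125), (17.441329956054688, 18.335756301879883), 26.56505012512207)
```

```bash
python3 -c "
from bench import robot
print(robot.close_job())"
```

```text
the job is handed in; nothing more can be done
None
```

The wheel and then the hub are flat and fully home on the post. The flap is held still by its yellow bar within about 2 mm (0.01 rad) of upright by camera and arm readings, and the job was handed in at about 19 s with nothing else moved.

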